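Thread the centre bolt through a loose leaf spring pack

ROBOT

A 6-joint arm with a two-finger parallel gripper is mounted at the origin on the work surface. World frame = base frame: x ahead of the robot, y to its left, z up, the work surface at z = 0. Lengths are in mm, angles in rad, forces in N, time in s.
With the tool pointing down it reaches from about 225 to 875 mm from the base axis. Payload 3.4 kg.
Tool frame: the origin (TCP) lies midway between the tips of the shut fingers; the grasp point (between the pads) lies 19 mm behind it; z points along the fingers, y is the line along which they close (so a half turn about z gives the same grasp; the last joint's range is limited). The gripper opens to 85 mm and grips with 20 to 120 N. Pads are 22 mm wide; open, the fingers measure 114 mm over their backs; the gripper's body (76 mm by 85 mm) begins 54 mm behind the grasp point. The pads swing forward as they close: fully open they stand 13 mm farther back than shut.
Start: joints at [-1.416, 0.276, 1.505, -0, 1.361, -0.121], TCP at [156.58, -553.304, 231.328] pointing down, gripper open.
Joint ranges: [-2.89, 2.89], [-0.75, 2.08], [0.22, 2.7], [-1.18, 4.32], [0.11, 2.71], [-2.7, 2.7]. Speed limits (rad/s): [2.57, 2.57, 3.14, 3.14, 3.14, 3.14].

INTERFACE

Orientations are given as a 3x3 rotation matrix whose columns are the frame's x, y, z axes.
In Python, from cell import * gives the robot as it stands.
- The arm moves only by the shell command python3 -m jog [OPENING] [FORCE], which reads ROWS from standard input. ROWS is 1 to 5 rows, one to a line, with the numbers parted by commas; each row has 6 numbers: dx, dy, dz in fractions of the full range, 1 being 600 mm, then a rotation vector rx, ry, rz in parts of the range, where 1.0 means 180 degrees; each row is the pose to reach, as a shift and turn from the pose commanded when the command began, along the tool's axes at that moment; what a row does not reach only later rows make up. A row lasts 1/10 s, in which the tool goes at most 50 mm and 0.15 rad, less where a joint would pass 70% of its speed; a pose out of reach is approached as far as the arm can. OPENING is the finger opening in mm, set as the command begins (- or left out keeps the last). The fingers move at their own pace and stop on an object; FORCE is the grip in N (left out, the last holds). Time passes only in rows, so rows that do not move let the fingers close. It prints the time, the measured TCP pose, the force, the opening and the grip force at its end. No shift or turn number may pass 1 either way. Input that does not fit is refused with a message, and nothing moves.
- observe(): the state, without advancing time (a new reading comes with each control period).
- camera(name): name is "scene" or "top" or "wrist"; returns a dict with "color" (384x512x3 uint8, red, green, blue), "fovy" (degrees; the focal length in pixels is half the picture's height over the tangent of half this angle, whatever the lens; pixels are square), "cx", "cy" (the principal point, pixels), "R" (3x3) and "t" (3): a world point X has camera coordinates R X + t. Camera axes: x right, y down, z forward; pixel columns grow to the right and rows downward; lengths in mm; the calibration is good to about 2 mm. A picture is of the moment at which its call begins. There is no depth.
- finish_job(): hands the job in; it is judged then, once.
The state is a dict: "t": time; "joints": joint angles; "qvel": joint speeds; "tau": joint torques, N m; "ee_pos": TCP position; "eef_rot": TCP orientation; "force": force on the tool from outside, world axes, zero at the start; "wrist_torque": the same for the moment, N m; "gripper_width": finger opening in mm; "gripper_force": force on a finger pad.
Only numpy, scipy, OpenCV 4.12 (cv2) and the standard library are available. Lean on these libraries where they do the work, as an engineer would, in place of code of your own. Each camera call takes 0.05 s, during which the arm holds its last target. There are 200 camera calls.

TASK

Put this trailer leaf spring back on its centre bolt: take the dark round-headed bolt from the wooden block and thread it down through the three loose leaves and the fixed main leaf, lining up each leaf in turn by feel, until the head sits flush on the top leaf, then let go. Never force it - keep the push on the leaves gentle, well under 30 N - and leave the other bolts, the tin and the filter alone.

Things in the scene. Friction and masses are not known exactly. Their poses are not given: they have to be found in the camera images.
- centre_bolt: Leaf-spring centre bolt, steel, 88 mm tall, 0.12 kg, upright. Shank 12 mm thick, 70 mm long under the head, flat-nosed with a 1.5 mm chamfer; dark round head 22 mm across, 18 mm tall. Origin: middle of the nose; z points up along the shank to the head. It hangs by its head in one of three 15 mm holes of the wooden block (which one varies).
- bolt_neck (a point): Point on the centre bolt's axis at the underside of its head, 70 mm above the nose; z along the bolt towards the head.
- bolt_block: Fixed drilled hardwood block, 55 mm (x) by 210 mm (y) by 80 mm tall, three 15 mm through holes 70 mm apart along its y, one bolt hanging in each. Origin: centre of its underside.
- spring: Fixed part of the spring, upside down on the bench: arched dark steel main leaf, 45 x 6 mm, about 600 mm long along its y axis, eyes held in two blue saddles. Origin on the bench below its centre hole. 66 mm either side of the hole, clip ears rising 21 mm above the main leaf's top keep the loose leaves within 1.3 mm sideways; they slide freely lengthwise.
- main_hole (a point): Centre hole of the fixed main leaf, 84 mm above the bench: 14 mm through hole, its centre at the leaf's top face; its z axis points up out of the hole, its y axis runs along the leaf's length. Free air below the leaf down to the bench. It is hidden under the loose leaves.
- lower_leaf_end (a point): Lower loose leaf (grey, 45 x 6 x 400 mm, 0.85 kg), lying on the main leaf: middle of the upper edge of its +y end; y runs along the leaf. Its 14 mm through hole is covered. The leaf is sheared to length roughly: the hole's centre lies 200 mm from this end give or take 7 mm, and its top face at the hole is 90 mm above the bench. Only feeling for it tells where it is.
- middle_leaf_end (a point): Middle loose leaf (dark, 45 x 6 x 280 mm, 0.6 kg), lying on the lower leaf: middle of the upper edge of its +y end; y runs along the leaf. Its 14 mm through hole is covered. The leaf is sheared to length roughly: the hole's centre lies 140 mm from this end give or take 7 mm, and its top face at the hole is 96 mm above the bench. Only feeling for it tells where it is.
- top_leaf_hole (a point): Visible 14 mm centre hole of the top loose leaf (grey, 45 x 6 x 170 mm, 0.36 kg), lying on the middle leaf; point at its top face, 102 mm above the bench; z up, y along the leaf. The loose leaves lie dry on each other, each a few mm off lengthwise; moved sideways in their holes, the bolt drags them along (2 to 14 N) and its nose lags 1 to 2 mm.
- hex_bolt: Bystander: brass-coloured hex bolt, 10 mm thick, 58 mm tall, hanging in the wooden block. Origin: middle of its lower end.
- blue_bolt: Bystander: blue hex bolt, 10 mm thick, 70 mm tall, hanging in the wooden block. Origin: middle of its lower end.
- grease_tin: Bystander: red grease tin, 72 mm across, 75 mm tall. Origin: centre of its underside.
- oil_filter: Bystander: white oil filter, 72 mm across, 84 mm tall. Origin: centre of its underside.
Mind the look-alikes: they are no part of the job. What is meant by the centre_bolt is not green, and is the larger of those in its own colour.

How it is judged:
By the outcome, as a careful person would: the job done as asked, in the order asked, and still so for the second after the job is handed in, with the robot touching nothing.
It also fails if it takes over 67 s, if anything falls off the work surface, if the arm or the gripper's body presses on something with over 40 N, if the wrist force passes 120 N, or if a joint passes its speed limit or range.

## Working session

There is one attempt and no reset: what is moved stays moved. The work goes in short steps, Python scripts to look and compute and a shell command to move; the robot and the scene stay as the last step left them, time stands still between calls to the robot, and variables do not carry over. Pictures are saved under pics/ and viewed, at most 10 in all, crops included, and the job is handed in when it is done.

```bash
ls; mkdir -p pics; python3 - <<'E'
from cell import *
import cv2,numpy as np
for n in ["scene","top","wrist"]:
    c=camera(n); cv2.imwrite(f"pics/{n}0.png",c["color"][:,:,::-1]); print(n,c["fovy"],c["cx"],c["cy"],np.round(c["R"],4).tolist(),np.round(c["t"],1))
s=observe(); print(s["ee_pos"],s["eef_rot"],s["force"],s["t"])
a=cv2.imread("pics/top0.png");b=cv2.imread("pics/scene0.png")
cv2.imwrite("pics/both0.png",cv2.resize(np.hstack([a,b]),(800,300)))
E
```

```text
pics
scene 42.8212715779282 246.88670853984993 192.16861992932027 [[0.4791, 0.8776, -0.0162], [0.5907, -0.336, -0.7336], [-0.6493, 0.3419, -0.6794]] [-226.3 -243.  1416.5]
top 44.77605121722288 245.83291685087693 196.56833396360244 [[-0.0022, -0.9999, 0.0103], [-0.9898, 0.0007, -0.1426], [0.1426, -0.0105, -0.9897]] [ -11.   513.8 1090.1]
wrist 61.50400079610244 257.33602941742834 199.55919166513962 [[0.2723, -0.9622, -0.0028], [-0.9256, -0.2628, 0.2724], [-0.2629, -0.0716, -0.9622]] [-573.8  -35.8  378.9]
[ 156.50941504 -552.88683119  230.63247412] [[ 9.62207466e-01  2.72317340e-01 -2.41613160e-04]
 [ 2.72317412e-01 -9.62206516e-01  1.35953201e-03]
 [ 1.37742384e-04 -1.37394732e-03 -9.99999047e-01]] [ 0.13154793  0.47224526 -1.00901776] 0.15
```

View pics/top0.png

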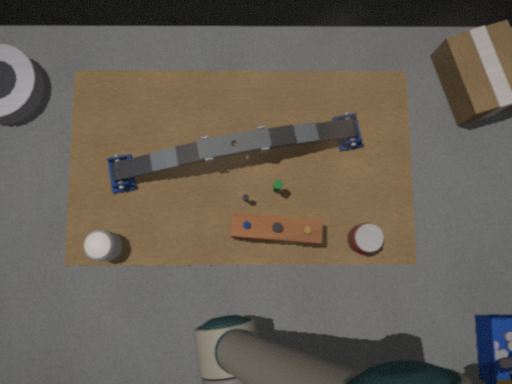

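View pics/scene0.png

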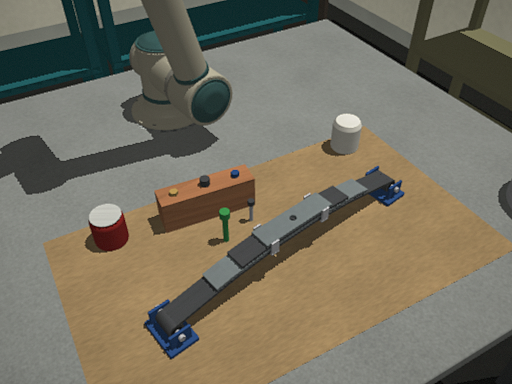

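The candidates in the top view are:
- the dark round head in the block (278,228)
- a small dark bolt standing free (246,198)
- a green bolt (278,186)
- the blue (247,225) and brass (308,230) bolts in the block

The larger dark round one, in the block's middle hole, fits the description. The top leaf hole is near (234,143). I'll confirm both in an enlarged crop and measure.

```bash
cat > h.py <<'E'
from cell import *
import cv2,numpy as np
def ray(c,u,v):
    f=192/np.tan(np.radians(c["fovy"]/2)); R=np.array(c["R"]);t=np.array(c["t"])
    return -R.T@t, R.T@np.array([(u-c["cx"])/f,(v-c["cy"])/f,1])
def at(c,u,v,z):
    o,d=ray(c,u,v); return o+d*(z-o[2])/d[2]
def proj(c,X):
    f=192/np.tan(np.radians(c["fovy"]/2)); p=np.array(c["R"])@X+c["t"]; return f*p[0]/p[2]+c["cx"],f*p[1]/p[2]+c["cy"]
def totool(v):
    return observe()["eef_rot"].T@np.asarray(v,float)
E
python3 - <<'E'
from h import *
c=camera("top");s=camera("scene")
a=c["color"][:,:,::-1];b=s["color"][:,:,::-1]
A=cv2.resize(a[125:245,215:335],(480,480),interpolation=cv2.INTER_CUBIC)
B=cv2.resize(b[160:250,150:230],(320,360),interpolation=cv2.INTER_CUBIC)
B=cv2.copyMakeBorder(B,0,120,0,0,cv2.BORDER_CONSTANT)
cv2.imwrite("pics/crop1.png",np.hstack([A,B]))
g=cv2.cvtColor(a,cv2.COLOR_BGR2GRAY).astype(float)
def cen(u,v,r,thr):
    p=g[v-r:v+r+1,u-r:u+r+1]; w=np.clip(thr-p,0,None); y,x=np.mgrid[v-r:v+r+1,u-r:u+r+1]
    return (w*x).sum()/w.sum(),(w*y).sum()/w.sum()
for n,u,v,r,thr,z in [("bolt",278,228,6,60,98),("hole",234,143,4,75,102)]:
    p=cen(u,v,r,thr); print(n,p,at(c,*p,z)); print(g[v-r:v+r+1,u-r:u+r+1].astype(int))
for n,u,v,z in [("blue",247,225,90),("brass",308,230,90),("green",278,186,70),("small",246,198,50),("tin",369,237,75),("filt",101,245,84),("blockTL",231,213,80),("blockTR",323,220,80),("leafL",205,149,102),("leafR",268,138,102),("green_base",277,192,0),("saddL",122,175,30),("saddR",349,132,30)]: print(n,at(c,u,v,z).round(1))
print("scene bolt", at(s,205,180,98))
E
```

```text
bolt (np.float64(280.3333333333333), np.float64(230.33333333333334)) [427.71950898 -88.98675994  98.        ]
[[107 105 100  97  91  89  94  95  99 105 110 111 111]
 [107  98  88  80  74  76  75  80  83  97 107 108 109]
 [104  92  78  69  70  67  66  66  72  86 101 105 110]
 [ 89  78  69  67  71  67  64  66  67  75  91 106 108]
 [ 86  72  68  67  67  64  69  66  66  65  79  96 109]
 [ 85  73  71  70  69  71  67  68  66  61  66  89 104]
 [ 88  68  68  72  68  71  69  68  65  66  64  80 102]
 [ 89  72  71  70  70  67  66  67  67  62  68  90 103]
 [ 95  76  68  69  70  67  74  64  58  58  70  96 109]
 [105  99  83  72  67  62  61  60  58  68  80  97 106]
 [113 109 105  96  89  82  74  73  78  92 104 108 109]
 [116 113 109 110 107 104 102 106 104 106 109 112 111]
 [115 114 112 113 115 112 115 110 112 112 112 113 115]]
hole (np.float64(233.32), np.float64(141.62)) [632.97046689  17.67456781 102.        ]
[[108 106 104 102 106 104 103 107 106]
 [109 102  93  86  82  88  96 106 107]
 [106  92  77  68  63  72  85 103 106]
 [100  84  67  64  70  74  89 100 105]
 [ 98  84  74  73  90  98 100 104 108]
 [ 98  87  75  78  96 101 106 107 105]
 [103  97  86  86  94 103 105 106 106]
 [111 104  98  98  97  99 105 108 105]
 [107 111 107 103 106 108 108 108 108]]
blue [440.6 -13.7  90. ]
brass [ 429.  -152.9   90. ]
green [534.1 -87.2  70. ]
small [508.4 -12.   50. ]
tin [ 413.6 -296.    75. ]
filt [396.  318.4  84. ]
blockTL [469.2  23.1  80. ]
blockTR [ 452.7 -189.5   80. ]
leafL [615.4  83.  102. ]
leafR [641.6 -62.7 102. ]
green_base [530.6 -90.1   0. ]
saddL [568.2 290.5  30. ]
saddR [ 676.9 -268.8   30. ]
scene bolt [442.4559674  -82.67862874  98.        ]
```

View pics/crop1.png

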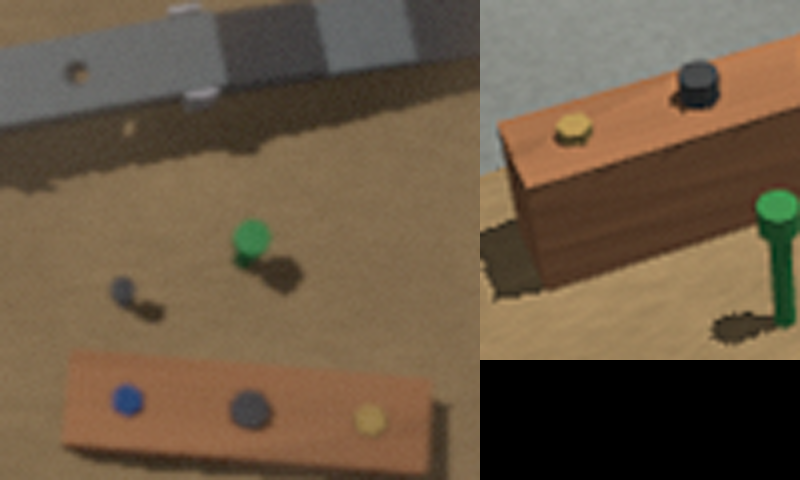

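The crop confirms it. The dark round head in the block's middle hole (about 278,228) is the larger of the two dark bolts, and the small one stands free at (246,198). I'll move above it, keeping high.

Careful with the scale: shifts go in shares of 600 mm and turns go in shares of 180 degrees. That gives: 180 mm / 600 = 0.3, -173 mm / 600 = -0.2883.

```bash
echo '0.06,-0.0577,0,0,0,0
0.12,-0.115,0,0,0,0
0.18,-0.1733,0,0,0,0
0.24,-0.23,0,0,0,0
0.3,-0.2883,0,0,0,0' | python3 -m jog 50 40
echo '0.06,-0.0577,0,0,0,0
0.12,-0.115,0,0,0,0
0.18,-0.1733,0,0,0,0
0.24,-0.23,0,0,0,0
0.3,-0.2883,0,0,0,0' | python3 -m jog
echo '0.0283,-0.025,0.0333,0,0,0.0143
0.0567,-0.0517,0.0833,0,0,0.0283
0.0567,-0.0517,0.0833,0,0,0.0283
0.0567,-0.0517,0.0833,0,0,0.0283' | python3 -m jog
python3 - <<'E'
from h import *
s=observe();print(s["ee_pos"].round(1),s["eef_rot"].round(4).tolist(),s["force"].round(2),s["qvel"].round(3))
c=camera("wrist");cv2.imwrite("pics/w1.png",c["color"][:,:,::-1])
print(proj(c,np.array([433,-83,98])))
E
```

```text
t: 0.75
ee_pos: [283.2, -336.3, 231.3]
eef_rot: [[0.962, 0.271, 0.001], [0.271, -0.962, -0.0], [0.0, 0.0, -1.0]]
force: [1.7, -0.9, 0.6]
gripper_width: 50.0
gripper_force: 0.0
t: 1.25
ee_pos: [409.2, -120.9, 231.6]
eef_rot: [[0.962, 0.272, 0.001], [0.272, -0.962, -0.001], [0.001, 0.001, -1.0]]
force: [1.0, -1.0, 0.2]
gripper_width: 49.8
gripper_force: 0.0
t: 1.65
ee_pos: [432.5, -83.5, 181.1]
eef_rot: [[0.982, 0.188, -0.002], [0.188, -0.982, -0.0], [-0.002, -0.0, -1.0]]
force: [1.4, -1.0, -0.4]
gripper_width: 49.9
gripper_force: 0.0
[432.5 -83.5 181.1] [[0.9822, 0.1879, -0.0016], [0.1879, -0.9822, -0.0002], [-0.0016, -0.0001, -1.0]] [ 1.37 -0.96 -0.43] [-0.027 -0.019 -0.029 -0.002  0.001  0.001]
(np.float64(257.02330777756754), np.float64(205.08030973947))
```

View pics/w1.png

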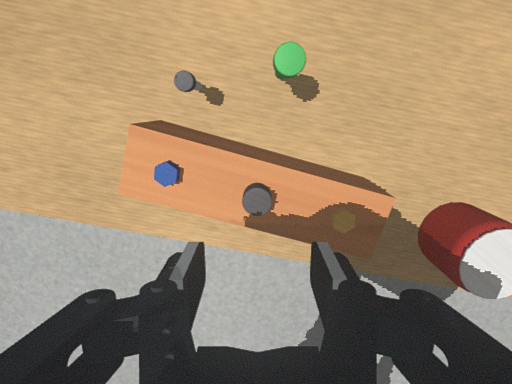

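The wrist view shows the dark head at about (258,199), the blue bolt at (166,174) and the brass bolt at (344,221). I'll fit the head silhouette to get a precise axis.

```bash
python3 - <<'E'
from h import *
from scipy.optimize import minimize
c=camera("wrist");im=c["color"].astype(int)
hsv=cv2.cvtColor(c["color"],cv2.COLOR_RGB2HSV)
m=((hsv[...,1]<70)&(hsv[...,2]<110)).astype(np.uint8); 
n,l,st,ce=cv2.connectedComponentsWithStats(m); k=l[199,258]; print(st[k],ce[k])
M=(l==k)
def sil(p,zt=98,zb=80):
    a=np.linspace(0,2*np.pi,40); pts=[proj(c,np.array([p[0]+11*np.cos(t),p[1]+11*np.sin(t),z])) for z in(zt,zb) for t in a]
    h=cv2.convexHull(np.array(pts,np.float32)); o=np.zeros((384*4,512*4),np.uint8); cv2.fillConvexPoly(o,(h*4+1.5).round().astype(int),1); return cv2.resize(o.astype(np.float32),(512,384),interpolation=cv2.INTER_AREA)
r=minimize(lambda p:np.abs(sil(p)-M).sum(),[436.5,-83.6],method="Nelder-Mead",options=dict(initial_simplex=[[436,-84],[438,-84],[436,-81]]));print(r.x,r.fun)
p=np.array([*r.x,82.]);s=observe();print(s["ee_pos"],totool(p-s["ee_pos"]))
E
```

```text
[242 184  28  32 444] [257.28828829 200.36936937]
[435.1813817  -82.24971449] 392.3125
[433.21128952 -84.60380588 182.22736141] [  2.25703297  -2.09521957 100.22705643]
```

```bash
python3 - <<'E'
from h import *
from scipy.optimize import minimize
c=camera("wrist");im=c["color"].astype(int)
# orange-ness: R-B
d=(im[...,0]-im[...,2])[175:225,232:285]
print(d[::4,::3]); print(im[175:225:4,232:285:3].sum(2)//3)
M=np.zeros((384,512),np.uint8); M[175:225,232:285]=(d<18)
n,l,st,ce=cv2.connectedComponentsWithStats(M); k=l[199,258]; print(st[k],ce[k]); M=cv2.morphologyEx((l==k).astype(np.uint8),cv2.MORPH_CLOSE,np.ones((5,5)))
def sil(p,zt=98,zb=80):
    a=np.linspace(0,2*np.pi,40); pts=[proj(c,np.array([p[0]+11*np.cos(t),p[1]+11*np.sin(t),z])) for z in(zt,zb) for t in a]
    h=cv2.convexHull(np.array(pts,np.float32)); o=np.zeros((384*4,512*4),np.uint8); cv2.fillConvexPoly(o,(h*4+1.5).round().astype(int),1); return cv2.resize(o.astype(np.float32),(512,384),interpolation=cv2.INTER_AREA)
r=minimize(lambda p:np.abs(sil(p)-M).sum(),[436.5,-83.6],method="Nelder-Mead",options=dict(initial_simplex=[[436,-84],[438,-84],[436,-81]]));print(r.x,r.fun,M.sum(),sil(r.x).sum())
p=np.array([*r.x,82.]);s=observe();print(s["ee_pos"],totool(p-s["ee_pos"]))
E
```

```text
[[112 114 116 110 115 116 115 117 118 118 114 115 117 115 114 114 116 112]
 [113 114 114 112 111 113 113 112 115 117 114 115 116 115 116 114 115 117]
 [114 113 113 112 115 118 119  68  72 119 116 112 115 116 116 116 118 115]
 [116 116 112 113 112   7  12   9  13  15   7  58 116 112 112 112 115 114]
 [115 115 113 114   7   7   6   3   7   2   5  15  48  66 115 115 116 113]
 [117 114 116  33   5   1   3   7   6   4   5   5  20  52  72 113 116 112]
 [115 116 118   1   5   7   4   5   6   5   7   2   3  52 120 113 112 111]
 [115 114 115   0   7   4   5   6   6   3   5   3   3  57  59 114 115 113]
 [114 115 117  55   4   6   4   4   4   3   6   5  20  50 116 113 113 112]
 [117 116 116 121   8   5   7   8   3   4   4   5  58  79 113 115 114 112]
 [116 116 117 116 118  60  28  11  12  19  57  56  55  55  52  50 116  81]
 [114 114 115 117  60  56  54  54  56  55  56  56  57  56  55  55  57  56]
 [111 109 107 114  54  50  52  54  53  52  56  51  52  53  55  53  54  51]]
[[159 155 158 166 162 162 165 163 164 162 164 163 160 160 161 161 160 161]
 [160 156 158 158 157 155 156 164 159 161 166 164
[... 333 characters left out ...]
58 159 108 110 108 105 107 107 105 103 100  93  86 159 155 154 154]
 [162 160 164 106 102 109 107 106 107 102 108 103  98  83  90 160 155 156]
 [164 163 161 126 107 111 105 104 102 107 107 100  89  82 158 161 161 158]
 [160 161 162 163 108 105 106  79 107 100 105  96  83 110 161 156 157 158]
 [165 164 165 166 166  94 108  60  68  69  85  83  83  81  84  84 161 113]
 [162 164 163 166  86  87  89  88  81  85  88  87  84  83  87  85  81  85]
 [150 149 149 157  84  83  79  84  83  88  85  80  86  88  85  86  76  77]]
[241 184  29  32 724] [254.54558011 199.97513812]
[434.92077661 -82.29485822] 108.1875 726 834.1875
[433.28974241 -84.77859472 182.42286228] [  1.89072806  -2.30411223 100.4225906 ]
```

To row units: 98 mm / 600 = 0.1633, 92 mm / 600 = 0.1533.

```bash
echo '0.0033,-0.0033,0.05,0,0,0
0.0033,-0.0033,0.1,0,0,0
0.0033,-0.0033,0.1333,0,0,0
0.0033,-0.0033,0.1533,0,0,0
0.0033,-0.0033,0.1633,0,0,0' | python3 -m jog
echo '0,0,0,0,0,0
0,0,0,0,0,0
0,0,0,0,0,0
0,0,0,0,0,0
0,0,0,0,0,0' | python3 -m jog 0 110
```

```text
t: 2.3
ee_pos: [434.2, -82.3, 83.1]
eef_rot: [[0.983, 0.184, -0.0], [0.184, -0.983, -0.0], [-0.0, 0.0, -1.0]]
force: [0.7, 0.8, 0.1]
gripper_width: 50.0
gripper_force: 0.0
t: 2.8
ee_pos: [435.2, -82.0, 84.7]
eef_rot: [[0.983, 0.186, 0.002], [0.186, -0.983, -0.002], [0.002, 0.002, -1.0]]
force: [-0.7, -0.2, 6.4]
gripper_width: 17.4
gripper_force: 107.7
```

To row units: -1 mm / 600 = -0.0017.

```bash
echo '0,0,-0.0017,0,0,0
0,0,-0.0017,0,0,0' | python3 -m jog; python3 - <<'E'
from h import *
c=camera("wrist");a=c["color"][:,:,::-1];cv2.imwrite("pics/w2.png",cv2.resize(a[120:384,100:420],(800,600) if 0 else (727,600),interpolation=cv2.INTER_CUBIC))
E
```

```text
t: 3.0
ee_pos: [434.8, -81.3, 84.7]
eef_rot: [[0.983, 0.186, 0.001], [0.186, -0.983, -0.0], [0.001, 0.001, -1.0]]
force: [-0.6, -0.5, 3.9]
gripper_width: 17.8
gripper_force: 107.9
```

View pics/w2.png

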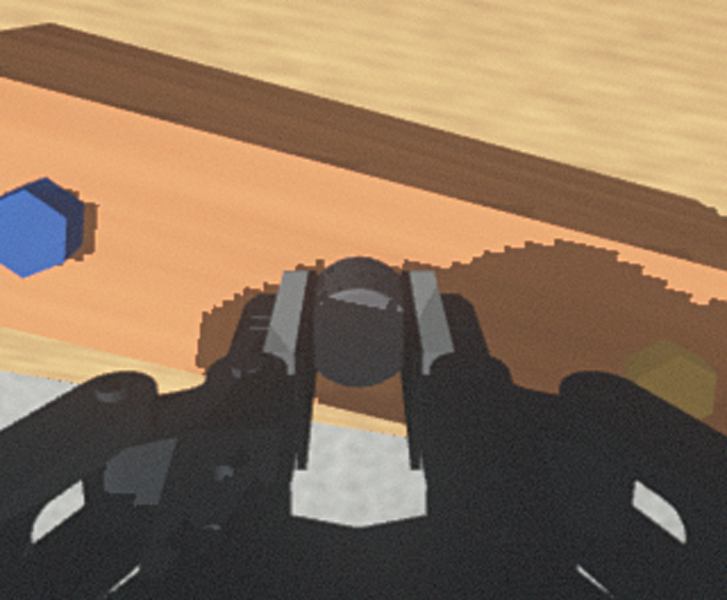

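The pads straddle the head well, centred at about (358,320) in the crop. The reading of 17.4 mm comes from the pads toeing in, because the head sits near the fingertips. I'll ease the grip and lift.

To row units: -100 mm / 600 = -0.1667, -95 mm / 600 = -0.1583.

```bash
echo '0,0,0,0,0,0
0,0,0,0,0,0' | python3 -m jog - 60
echo '0,0,-0.0167,0,0,0
0,0,-0.05,0,0,0
0,0,-0.1,0,0,0
0,0,-0.1583,0,0,0
0,0,-0.1667,0,0,0' | python3 -m jog
python3 - <<'E'
from h import *
s=observe()
for k in ("scene","top","wrist"):
    c=camera(k);a=c["color"][:,:,::-1]
    u,v=map(int,proj(c,np.array([435,-82,145]))); 
    u=min(max(u,70),442);v=min(max(v,70),314)
    cv2.imwrite(f"pics/_{k}.png",cv2.resize(a[v-70:v+70,u-50:u+50],(260,364),interpolation=cv2.INTER_CUBIC))
cv2.imwrite("pics/l1.png",np.hstack([cv2.imread(f"pics/_{k}.png") for k in("scene","top","wrist")]))
E
```

```text
t: 3.25
ee_pos: [434.8, -81.3, 84.7]
eef_rot: [[0.983, 0.186, 0.001], [0.186, -0.983, -0.0], [0.001, 0.0, -1.0]]
force: [-0.1, 0.4, 5.5]
gripper_width: 17.5
gripper_force: 108.1
t: 3.75
ee_pos: [436.8, -82.1, 188.1]
eef_rot: [[0.983, 0.186, 0.007], [0.186, -0.983, -0.003], [0.007, 0.004, -1.0]]
force: [0.0, -0.4, -1.2]
gripper_width: 17.2
gripper_force: 107.4
```

View pics/l1.png

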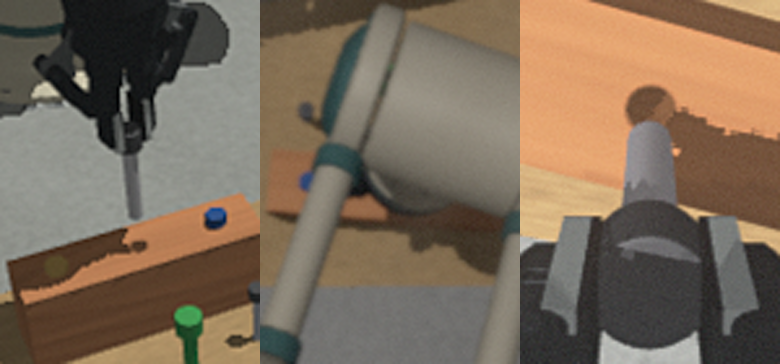

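The bolt is up and its hole in the block is empty. I'll check for tilt by comparing where the nose appears in the scene and wrist views with where it should be.

```bash
python3 - <<'E'
from h import *
off={}
for k in ("scene","wrist"):
    c=camera(k); u,v=map(int,proj(c,np.array([435,-82,145]))); u=min(max(u,70),442);v=min(max(v,70),314); off[k]=(u-50,v-70)
S=camera("scene");W=camera("wrist")
ps=[observe()["ee_pos"]]
for i in range(4): camera("scene"); ps.append(observe()["ee_pos"])
ps=np.array(ps);print(ps.round(1).tolist(),observe()["eef_rot"].round(4).tolist()); p=ps.mean(0);print(p)
pn=p+[0,0,-73]
print("pred scene",proj(S,pn),"wrist",proj(W,pn),"head top pred wrist",proj(W,p+[0,0,15]))
print("seen scene",(135/2.6+off["scene"][0],216/2.6+off["scene"][1]),"wrist",(128/2.6+off["wrist"][0],128/2.6+off["wrist"][1]), "head top",(130/2.6+off["wrist"][0],275/2.6+off["wrist"][1]))
# wrist zoom for edges
g=W["color"].astype(int).sum(2)//3
u,v=map(int,proj(W,pn)); print(u,v); cv2.imwrite("pics/n1.png",cv2.resize(np.hstack([W["color"][v-40:v+60,u-50:u+50,::-1],S["color"][int(proj(S,pn)[1])-70:int(proj(S,pn)[1])+30,int(proj(S,pn)[0])-50:int(proj(S,pn)[0])+50,::-1]]),(800,400),interpolation=cv2.INTER_CUBIC))
E
```

```text
[[433.3, -80.9, 182.8], [433.6, -81.0, 183.0], [433.8, -81.0, 183.2], [434.0, -81.1, 183.4], [434.1, -81.2, 183.6]] [[0.9826, 0.1856, -0.0013], [0.1856, -0.9826, 0.0004], [-0.0012, -0.0006, -1.0]]
[433.74245933 -81.05383067 183.22338084]
pred scene (np.float64(203.51754578159967), np.float64(173.02161462202184)) wrist (np.float64(258.11623709302694), np.float64(209.46799223248158)) head top pred wrist (np.float64(257.9965762205709), np.float64(271.1700035434596))
seen scene (203.9230769230769, 173.0769230769231) wrist (258.2307692307692, 204.23076923076923) head top (259.0, 260.7692307692308)
258 209
```

View pics/n1.png

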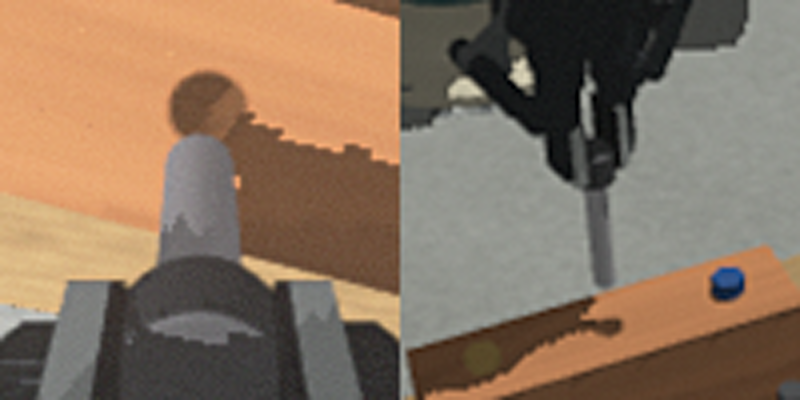

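The bolt hangs straight under the TCP: the nose was predicted at (258,209) in the wrist view and its near rim is seen at (258,202). Next I move over the spring's top hole.

To row units: 203 mm / 600 = 0.3383, 166 mm / 600 = 0.2767.

```bash
echo '0.0583,-0.0167,-0.0267,0,0,0
0.13,-0.0367,-0.0267,0,0,0
0.2033,-0.0567,-0.0267,0,0,0
0.2767,-0.0783,-0.0267,0,0,0
0.3383,-0.095,-0.0267,0,0,0' | python3 -m jog
echo '0.0167,-0.0042,0,0,0,0
0.0167,-0.0042,0,0,0,0
0.0167,-0.0042,0,0,0,0
0.0167,-0.0042,0,0,0,0' | python3 -m jog
python3 - <<'E'
from h import *
W=camera("wrist"); ps=[]
for i in range(3): ps.append(observe()["ee_pos"]); camera("scene")
p=np.mean(ps,0);print(np.round(ps,1).tolist(),observe()["eef_rot"].round(4).tolist(),observe()["force"])
print("nose pred",proj(W,p+[0,0,-73]),"hole pred",proj(W,np.array([631.5,17.3,102])))
cv2.imwrite("pics/w3.png",cv2.resize(W["color"][60:330,76:436,::-1],(800,600),interpolation=cv2.INTER_CUBIC))
E
```

```text
t: 4.8
ee_pos: [625.3, 13.8, 199.7]
eef_rot: [[0.982, 0.186, 0.0], [0.186, -0.982, 0.0], [0.0, -0.0, -1.0]]
force: [0.9, -0.9, -0.1]
gripper_width: 17.2
gripper_force: 107.4
t: 5.2
ee_pos: [631.2, 16.0, 200.3]
eef_rot: [[0.983, 0.185, -0.001], [0.185, -0.983, -0.0], [-0.001, 0.0, -1.0]]
force: [-0.1, -0.4, -1.2]
gripper_width: 17.6
gripper_force: 107.4
[[631.3, 16.0, 200.5], [631.5, 16.0, 200.7], [631.8, 16.1, 200.8]] [[0.9828, 0.1849, 0.0004], [0.1849, -0.9828, -0.0002], [0.0003, 0.0003, -1.0]] [ 0.559245    0.31504399 -1.15282194]
nose pred (np.float64(257.5668989571506), np.float64(209.77903246428096)) hole pred (np.float64(255.9645784551989), np.float64(199.4533701676602))
```

View pics/w3.png

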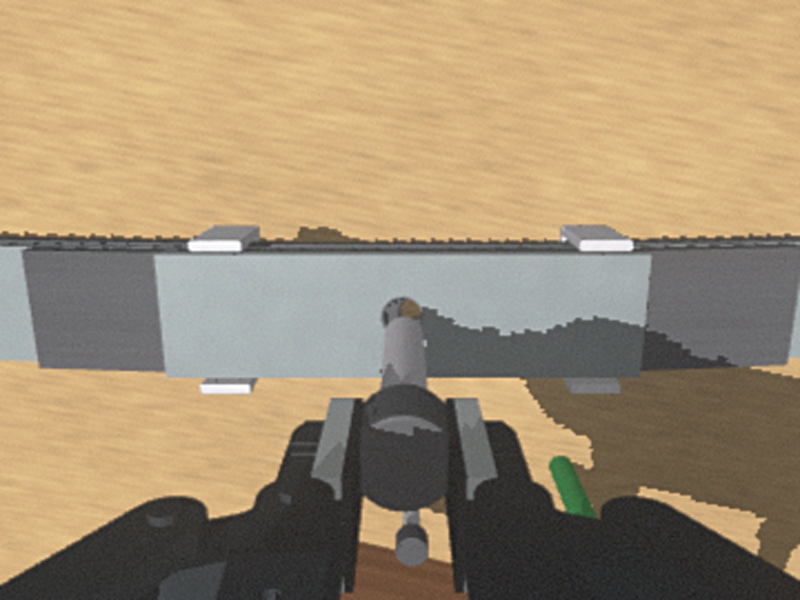

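The top hole is at about (401,316) in this crop, which is (256.7,202) in the full picture. The nose is just above and beside it at (404,318), and the leaf is square to the image. I'll correct about 2 mm and descend, and get prior estimates for the middle and lower leaf positions from their ends in the top view.

To row units: 23 mm / 600 = 0.0383, -1.2 mm / 600 = -0.002.

```bash
echo '-0.0027,-0.002,0.0167,0,0,0
-0.0027,-0.002,0.0333,0,0,0
-0.0027,-0.002,0.0383,0,0,0
-0.0027,-0.002,0.0383,0,0,0
-0.0027,-0.002,0.0383,0,0,0' | python3 -m jog
echo '0,0,0.0033,0,0,0
0,0,0.005,0,0,0
0,0,0.0067,0,0,0
0,0,0.0083,0,0,0
0,0,0.0083,0,0,0' | python3 -m jog
python3 - <<'E'
from h import *
W=camera("wrist")
ey=np.array([-.1856,.9826,0]);h=np.array([629.7,16.9,0])
def end(c,u,v,z): return (at(c,u,v,z)-h)@ey
print("top ends", end(W,76+161/2.222,60+315/2.222,0) if 0 else "")
a=cv2.imread("pics/top0.png");T=camera("top");g=cv2.cvtColor(a,cv2.COLOR_BGR2GRAY).astype(float)
prof=[]
ex=np.array([.9826,.1856,0])
ss=np.arange(-240,241,2)
for s in ss:
    z=102-6*(abs(s)>85)-6*(abs(s)>140)-50*(s/300)**2 if 1 else 0
    v=[]
    for o in (-12,-6,0,6,12):
        u,w=proj(T,h+s*ey+o*ex+[0,0,z]); v.append(g[int(round(w)),int(round(u))])
    prof.append(np.median(v))
prof=np.array(prof)
for s,p in zip(ss,prof): print(f"{s}:{p:.0f}",end=" ")
E
```

```text
t: 5.9
ee_pos: [630.9, 17.6, 177.1]
eef_rot: [[0.983, 0.186, -0.0], [0.186, -0.983, -0.0], [-0.0, 0.0, -1.0]]
force: [0.4, 0.4, -0.9]
gripper_width: 17.5
gripper_force: 107.4
t: 6.4
ee_pos: [630.5, 17.3, 171.8]
eef_rot: [[0.983, 0.186, -0.001], [0.186, -0.983, -0.001], [-0.001, 0.0, -1.0]]
force: [-0.3, -1.4, -1.2]
gripper_width: 17.6
gripper_force: 107.6
top ends 
-240:69 -238:66 -236:68 -234:67 -232:67 -230:68 -228:65 -226:66 -224:64 -222:66 -220:65 -218:65 -216:64 -214:63 -212:64 -210:63 -208:65 -206:69 -204:82 -202:92 -200:98 -198:99 -196:100 -194:99 -192:99 -190:102 -188:100 -186:100 -184:100 -182:101 -180:100 -178:101 -176:102 -174:102 -172:102 -170:102 -168:102 -166:102 -164:103 -162:100 -160:101 -158:102 -156:103 -154:102 -152:102 -150:96 -148:91 -146:71 -144:66 -142:66 -140:66 -138:66 -136:63 -134:63 -132:66 -130:66 -128:66 -126:66 -124:68 -122:68 -120:66 -118:63 -116:66 -114:66 -112:67 -110:66 -108:66 -106:67 -104:65 -102:66 -100:66 -98:67 -96:66 -94:67 -92:70 -90:66 -88:73 -86:85 -84:96 -82:103 -80:105 -78:104 -76:103 -74:102 -72:103 -70:104 -68:103 -66:103 -64:104 -62:104
[... 400 characters left out ...]
:109 50:110 52:108 54:108 56:109 58:111 60:110 62:110 64:109 66:111 68:111 70:110 72:111 74:111 76:111 78:112 80:113 82:109 84:103 86:95 88:85 90:82 92:82 94:81 96:80 98:83 100:82 102:79 104:79 106:79 108:81 110:82 112:81 114:79 116:80 118:78 120:78 122:78 124:80 126:78 128:80 130:78 132:80 134:83 136:93 138:104 140:115 142:115 144:118 146:117 148:117 150:117 152:115 154:116 156:117 158:117 160:116 162:118 164:117 166:115 168:113 170:114 172:114 174:114 176:115 178:114 180:113 182:112 184:114 186:113 188:113 190:113 192:114 194:114 196:114 198:110 200:99 202:83 204:76 206:72 208:71 210:72 212:70 214:69 216:71 218:70 220:69 222:70 224:71 226:69 228:69 230:71 232:72 234:69 236:69 238:69 240:70
```

The nose is inside the top hole with no contact force. The ends put the middle leaf about 5 mm to the −y side and the lower leaf about 1.5 mm to −y. I'll feel down for the middle leaf.

To row units: 1 mm / 600 = 0.0017.

```bash
for i in 1 2 3; do :; done; echo '0,0,0.0017,0,0,0
0,0,0.0017,0,0,0
0,0,0.0017,0,0,0' | python3 -m jog|egrep 'ee_pos|force:'
echo '0,0,0.0017,0,0,0
0,0,0.0017,0,0,0
0,0,0.0017,0,0,0' | python3 -m jog|egrep 'ee_pos|force:'
echo '0,0,0.0017,0,0,0
0,0,0.0017,0,0,0
0,0,0.0017,0,0,0' | python3 -m jog|egrep 'ee_pos|force:'
```

```text
ee_pos: [630.7, 17.4, 170.9]
force: [-1.1, -1.6, -0.7]
gripper_force: 107.4
ee_pos: [630.9, 17.5, 170.4]
force: [-0.8, -1.5, 0.3]
gripper_force: 107.6
ee_pos: [631.3, 17.6, 170.3]
force: [-1.3, -2.5, 5.7]
gripper_force: 108.2
```

Contact with the middle leaf comes at TCP z≈170.3, so the nose is 74.3 mm below the TCP. Now I slide along tool +y (leaf −y), feeling for the drop.

To row units: 2 mm / 600 = 0.0033, 1 mm / 600 = 0.0017.

```bash
j(){ :; }; echo '0,0.0017,0,0,0,0
0,0.0033,0,0,0,0' | python3 -m jog|egrep 'ee_pos|force:'
echo '0,0.0017,0,0,0,0
0,0.0033,0,0,0,0' | python3 -m jog|egrep 'ee_pos|force:'
echo '0,0.0017,0,0,0,0
0,0.0033,0,0,0,0' | python3 -m jog|egrep 'ee_pos|force:'
```

```text
ee_pos: [631.4, 17.0, 170.2]
force: [-1.5, 1.0, 5.8]
gripper_force: 108.3
ee_pos: [631.5, 16.1, 170.2]
force: [-2.4, 3.1, 6.3]
gripper_force: 108.3
ee_pos: [631.8, 14.8, 170.2]
force: [-1.1, 4.3, 5.7]
gripper_force: 108.3
```

To row units: 2 mm / 600 = 0.0033, 1 mm / 600 = 0.0017.

```bash
echo '0,0.0017,0,0,0,0
0,0.0033,0,0,0,0' | python3 -m jog|egrep 'ee_pos|force:'
echo '0,0.0017,0,0,0,0
0,0.0033,0,0,0,0' | python3 -m jog|egrep 'ee_pos|force:'
echo '0,0.0017,0,0,0,0
0,0.0033,0,0,0,0' | python3 -m jog|egrep 'ee_pos|force:'
```

```text
ee_pos: [632.1, 13.3, 170.1]
force: [-1.9, 5.8, 5.8]
gripper_force: 108.3
ee_pos: [632.4, 10.6, 169.6]
force: [-0.6, 2.3, 0.3]
gripper_force: 107.7
ee_pos: [632.6, 7.8, 169.0]
force: [-1.7, 5.9, 3.0]
gripper_force: 107.9
```

The force dropped away near y≈10.6, so it probably found the hole. I'll push down gently.

To row units: 2 mm / 600 = 0.0033, 1 mm / 600 = 0.0017.

```bash
echo '0,0,0.0017,0,0,0
0,0,0.0033,0,0,0
0,0,0.0033,0,0,0' | python3 -m jog|egrep 'ee_pos|force:'
echo '0,0,0.0017,0,0,0
0,0,0.0017,0,0,0
0,0,0.0017,0,0,0' | python3 -m jog|egrep 'ee_pos|force:'
```

```text
ee_pos: [633.1, 7.9, 168.3]
force: [-2.4, 6.2, 6.9]
gripper_force: 108.6
ee_pos: [632.3, 7.9, 165.9]
force: [-1.9, 5.3, 2.3]
gripper_force: 107.8
```

To row units: 1 mm / 600 = 0.0017.

```bash
echo '0,0,0.0017,0,0,0
0,0,0.0017,0,0,0
0,0,0.0017,0,0,0' | python3 -m jog|egrep 'ee_pos|force:'
echo '0,0,0.0017,0,0,0
0,0,0.0017,0,0,0
0,0,0.0017,0,0,0' | python3 -m jog|egrep 'ee_pos|force:'
echo '0,0,0.0017,0,0,0
0,0,0.0017,0,0,0
0,0,0.0017,0,0,0' | python3 -m jog|egrep 'ee_pos|force:'
```

```text
ee_pos: [632.3, 7.9, 164.8]
force: [-1.9, 5.5, 1.8]
gripper_force: 107.8
ee_pos: [632.3, 7.9, 163.7]
force: [-1.8, 5.6, 1.5]
gripper_force: 107.8
ee_pos: [632.2, 7.9, 162.7]
force: [-1.7, 6.1, 2.4]
gripper_force: 107.8
```

To row units: 1 mm / 600 = 0.0017.

```bash
echo '0,0,0.0017,0,0,0
0,0,0.0017,0,0,0
0,0,0.0017,0,0,0' | python3 -m jog|egrep 'ee_pos|force:'
echo '0,0,0.0017,0,0,0
0,0,0.0017,0,0,0
0,0,0.0017,0,0,0' | python3 -m jog|egrep 'ee_pos|force:'
```

```text
ee_pos: [632.2, 8.0, 161.7]
force: [-2.0, 5.6, 2.3]
gripper_force: 107.8
ee_pos: [632.2, 8.0, 160.8]
force: [-3.0, 7.0, 1.5]
gripper_force: 107.8
```

To row units: 1 mm / 600 = 0.0017.

```bash
echo '0,0,0.0017,0,0,0
0,0,0.0017,0,0,0
0,0,0.0017,0,0,0' | python3 -m jog|egrep 'ee_pos|force:'
echo '0,0,0.0017,0,0,0
0,0,0.0017,0,0,0
0,0,0.0017,0,0,0' | python3 -m jog|egrep 'ee_pos|force:'
echo '0,0,0.0017,0,0,0
0,0,0.0017,0,0,0
0,0,0.0017,0,0,0' | python3 -m jog|egrep 'ee_pos|force:'
```

```text
ee_pos: [632.2, 8.0, 159.7]
force: [-2.1, 5.3, 1.9]
gripper_force: 107.8
ee_pos: [632.2, 8.0, 158.8]
force: [-2.3, 5.4, 1.5]
gripper_force: 107.8
ee_pos: [632.4, 8.0, 158.3]
force: [-1.1, 6.9, 3.9]
gripper_force: 108.1
```

It passed through the lower leaf too and now touches the main leaf at z≈158.3. The clip ears in the picture put the main hole about 3 mm to −y of where the top hole started. The nose is now near −8, so I slide back along tool −y.

To row units: -3 mm / 600 = -0.005, -2 mm / 600 = -0.0033.

```bash
echo '0,-0.0017,0.0012,0,0,0
0,-0.0033,0.0012,0,0,0
0,-0.005,0.0012,0,0,0' | python3 -m jog|egrep 'ee_pos|force:'
echo '0,-0.0017,0,0,0,0
0,-0.0033,0,0,0,0' | python3 -m jog|egrep 'ee_pos|force:'
echo '0,-0.0017,0,0,0,0
0,-0.0033,0,0,0,0' | python3 -m jog|egrep 'ee_pos|force:'
```

```text
ee_pos: [632.5, 8.9, 158.1]
force: [-2.8, 1.4, 4.7]
gripper_force: 108.2
ee_pos: [632.5, 9.8, 158.1]
force: [-1.8, -0.5, 3.8]
gripper_force: 108.2
ee_pos: [632.4, 11.0, 158.0]
force: [-0.6, -2.9, 5.4]
gripper_force: 108.2
```

To row units: -2 mm / 600 = -0.0033, -1 mm / 600 = -0.0017.

```bash
echo '0,-0.0017,0,0,0,0
0,-0.0033,0,0,0,0' | python3 -m jog|egrep 'ee_pos|force:'
echo '0,-0.0017,0,0,0,0
0,-0.0033,0,0,0,0' | python3 -m jog|egrep 'ee_pos|force:'
```

```text
ee_pos: [631.9, 12.6, 157.6]
force: [0.4, -6.1, 3.4]
gripper_force: 108.0
ee_pos: [631.8, 13.4, 157.6]
force: [0.1, -9.3, 2.6]
gripper_force: 108.0
```

To row units: -1.5 mm / 600 = -0.0025, -1 mm / 600 = -0.0017.

```bash
echo '0,-0.0017,0,0,0,0
0,-0.0025,0,0,0,0' | python3 -m jog|egrep 'ee_pos|force:'
echo '0,-0.0017,0,0,0,0
0,-0.0025,0,0,0,0' | python3 -m jog|egrep 'ee_pos|force:'
```

```text
ee_pos: [631.7, 13.9, 157.6]
force: [0.8, -10.3, 2.2]
gripper_force: 108.0
ee_pos: [631.6, 14.9, 157.6]
force: [0.1, -11.0, 2.5]
gripper_force: 108.0
```

To row units: 1 mm / 600 = 0.0017.

```bash
echo '0,0,0.0017,0,0,0
0,0,0.0017,0,0,0
0,0,0.0017,0,0,0' | python3 -m jog|egrep 'ee_pos|force:'
echo '0,0,0.0017,0,0,0
0,0,0.0017,0,0,0
0,0,0.0017,0,0,0' | python3 -m jog|egrep 'ee_pos|force:'
```

```text
ee_pos: [631.7, 15.0, 156.9]
force: [0.5, -10.2, 3.9]
gripper_force: 108.1
ee_pos: [631.9, 15.1, 156.4]
force: [0.3, -11.3, 7.3]
gripper_force: 108.3
```

To row units: 1.5 mm / 600 = 0.0025, 1 mm / 600 = 0.0017.

```bash
echo '0,0.0017,0,0,0,0
0,0.0025,0,0,0,0' | python3 -m jog|egrep 'ee_pos|force:'
echo '0,0.0017,0,0,0,0
0,0.0025,0,0,0,0' | python3 -m jog|egrep 'ee_pos|force:'
echo '0,0.0017,0,0,0,0
0,0.0025,0,0,0,0' | python3 -m jog|egrep 'ee_pos|force:'
```

```text
ee_pos: [631.9, 14.8, 156.4]
force: [-0.6, -8.0, 6.4]
gripper_force: 108.4
ee_pos: [631.8, 14.2, 156.1]
force: [-0.5, -5.0, 5.7]
gripper_force: 108.4
ee_pos: [631.8, 13.7, 156.0]
force: [-1.6, -4.0, 5.8]
gripper_force: 108.3
```

To row units: 1 mm / 600 = 0.0017, 0.5 mm / 600 = 0.0008.

```bash
echo '0,0.0017,0,0,0,0
0,0.0017,0.0008,0,0,0
0,0.0017,0.0017,0,0,0' | python3 -m jog|egrep 'ee_pos|force:'
echo '0,0.0017,0,0,0,0
0,0.0017,0,0,0,0
0,0.0017,0,0,0,0' | python3 -m jog|egrep 'ee_pos|force:'
```

```text
ee_pos: [631.8, 13.3, 155.1]
force: [-0.6, -4.1, 6.9]
gripper_force: 108.4
ee_pos: [631.8, 13.0, 155.0]
force: [-0.9, -1.3, 6.6]
gripper_force: 108.4
```

To row units: 2 mm / 600 = 0.0033, 1 mm / 600 = 0.0017.

```bash
echo '0,0.0008,0.0017,0,0,0
0,0.0008,0.0033,0,0,0
0,0.0008,0.0033,0,0,0' | python3 -m jog|egrep 'ee_pos|force:'
echo '0,0,0.0017,0,0,0
0,0,0.0033,0,0,0
0,0,0.0033,0,0,0' | python3 -m jog|egrep 'ee_pos|force:'
python3 - <<'E'
from h import *
W=camera("wrist");cv2.imwrite("pics/w4.png",cv2.resize(W["color"][150:330,136:376,::-1],(800,600),interpolation=cv2.INTER_CUBIC))
E
```

```text
ee_pos: [631.9, 12.9, 153.2]
force: [-2.3, -1.8, 6.9]
gripper_force: 108.5
ee_pos: [632.2, 12.9, 151.9]
force: [-2.4, -1.3, 10.1]
gripper_force: 108.8
```

View pics/w4.png

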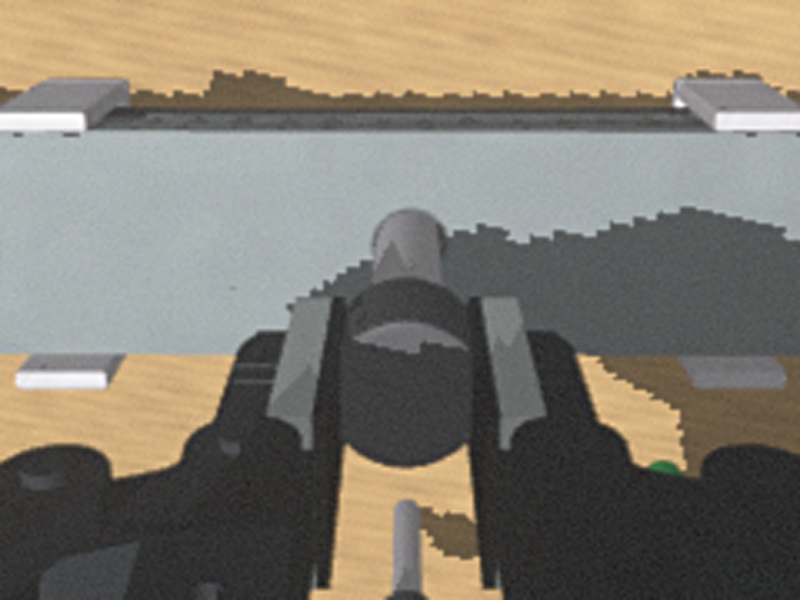

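The shank stands in the hole midway between the ears, with its rim at (408,207) and the underside of the head at (405,278). I'll check whether the bolt has slipped up in the grip.

```bash
python3 - <<'E'
from h import *
W=camera("wrist");p=observe()["ee_pos"];print(p,observe()["force"])
ex=observe()["eef_rot"][:,0]
print("shank rim/hole +x rim at 102:",proj(W,np.r_[p[:2],102]+6*ex),proj(W,np.r_[p[:2],102]+7*ex),"seen",136+408/3.333,150+207/3.333)
for d in (1,2,3,4.3,5.5): 
    n=p[2]-d; print(d,proj(W,np.r_[p[:2],n]+11*ex),proj(W,np.r_[p[:2],n+18]-11*ex))
print("seen neck rim",150+278/3.333,"head top -x rim",150+466/3.333)
E
```

```text
[632.20256233  12.84524193 151.88809057] [-1.74147408 -1.51845791  9.70259152]
shank rim/hole +x rim at 102: (np.float64(257.4696981941486), np.float64(212.5014998732153)) (np.float64(257.46999623564267), np.float64(210.9791831071851)) seen 258.4122412241224 212.1062106210621
1 (np.float64(257.40182398864897), np.float64(234.34378187315374)) (np.float64(257.3593566225888), np.float64(296.2446654711622))
2 (np.float64(257.4036665193639), np.float64(233.56038873930578)) (np.float64(257.36163058483993), np.float64(294.9829489843914))
3 (np.float64(257.4054862249815), np.float64(232.7867002059942)) (np.float64(257.363874163188), np.float64(293.7380911202425))
4.3 (np.float64(257.4078184106786), np.float64(231.79511930739952)) (np.float64(257.36674638393197), np.float64(292.1444286640919))
5.5 (np.float64(257.40993837015253), np.float64(230.8937711331605)) (np.float64(257.3693541101897), np.float64(290.6975219659714))
seen neck rim 233.4083408340834 head top -x rim 289.81398139813984
```

No slip. I'll relieve the small side load and keep going down.

Careful with the scale: shifts go in shares of 600 mm and turns go in shares of 180 degrees. That gives: -1 mm / 600 = -0.0017, 0.5 mm / 600 = 0.0008.

```bash
echo '-0.0017,0.0008,0,0,0,0
-0.0017,0.0008,0,0,0,0' | python3 -m jog|egrep 'ee_pos|force:'
echo '0,0,0.0017,0,0,0
0,0,0.0033,0,0,0
0,0,0.0033,0,0,0' | python3 -m jog|egrep 'ee_pos|force:'
```

```text
ee_pos: [631.6, 12.5, 151.9]
force: [-1.0, -1.6, 9.1]
gripper_force: 108.7
ee_pos: [631.5, 12.5, 149.9]
force: [-1.4, -0.7, 9.8]
gripper_force: 108.8
```

To row units: 4 mm / 600 = 0.0067, 3 mm / 600 = 0.005.

```bash
echo '-0.0008,0.0008,0.0017,0,0,0
-0.0008,0.0008,0.0033,0,0,0
-0.0008,0.0008,0.005,0,0,0
-0.0008,0.0008,0.0067,0,0,0' | python3 -m jog|egrep 'ee_pos|force:'
echo '0,0.0008,0.0017,0,0,0
0,0.0008,0.0033,0,0,0
0,0.0008,0.005,0,0,0
0,0.0008,0.0067,0,0,0' | python3 -m jog|egrep 'ee_pos|force:'
```

```text
ee_pos: [631.2, 12.3, 145.9]
force: [-1.8, -0.8, 10.8]
gripper_force: 108.8
ee_pos: [631.1, 12.2, 141.8]
force: [-1.9, -0.5, 9.2]
gripper_force: 108.7
```

```bash
echo '-0.0017,0,0.0017,0,0,0
-0.0017,0,0.005,0,0,0
-0.0017,0,0.0083,0,0,0
-0.0017,0,0.01,0,0,0' | python3 -m jog|egrep 'ee_pos|force:'
echo '-0.0008,0,0.0017,0,0,0
-0.0008,0,0.005,0,0,0
-0.0008,0,0.0083,0,0,0
-0.0008,0,0.01,0,0,0' | python3 -m jog|egrep 'ee_pos|force:'
echo '0,0,0.0017,0,0,0
0,0,0.005,0,0,0
0,0,0.0083,0,0,0
0,0,0.01,0,0,0' | python3 -m jog|egrep 'ee_pos|force:'
```

```text
ee_pos: [630.4, 12.0, 135.7]
force: [-1.5, 1.1, 10.4]
gripper_force: 108.7
ee_pos: [630.3, 12.0, 129.8]
force: [0.1, 1.3, 10.2]
gripper_force: 108.7
ee_pos: [630.2, 12.0, 123.8]
force: [-1.7, 0.6, 9.5]
gripper_force: 108.7
```

To row units: 8 mm / 600 = 0.0133, 6 mm / 600 = 0.01.

```bash
echo '0,0,0.0033,0,0,0
0,0,0.0067,0,0,0
0,0,0.01,0,0,0
0,0,0.0133,0,0,0' | python3 -m jog|egrep 'ee_pos|force:'
echo '0,0,0.0017,0,0,0
0,0,0.005,0,0,0
0,0,0.0083,0,0,0' | python3 -m jog|egrep 'ee_pos|force:'
echo '0,0,0.0017,0,0,0
0,0,0.0033,0,0,0
0,0,0.0033,0,0,0' | python3 -m jog|egrep 'ee_pos|force:'
```

```text
ee_pos: [630.2, 12.0, 115.9]
force: [-1.4, 1.0, 9.0]
gripper_force: 108.7
ee_pos: [630.1, 12.0, 110.9]
force: [-1.0, 0.6, 10.0]
gripper_force: 108.7
ee_pos: [630.1, 12.0, 108.6]
force: [0.1, 1.2, 8.2]
gripper_force: 108.6
```

To row units: 1 mm / 600 = 0.0017, 0.5 mm / 600 = 0.0008.

```bash
echo '0,0,0.0008,0,0,0
0,0,0.0017,0,0,0
0,0,0.0017,0,0,0' | python3 -m jog|egrep 'ee_pos|force:'
echo '0,0,0.0008,0,0,0
0,0,0.0017,0,0,0
0,0,0.0017,0,0,0' | python3 -m jog|egrep 'ee_pos|force:'
echo '0,0,0.0008,0,0,0
0,0,0.0017,0,0,0
0,0,0.0017,0,0,0' | python3 -m jog|egrep 'ee_pos|force:'
```

```text
ee_pos: [630.1, 12.0, 107.7]
force: [-1.0, 1.3, 7.8]
gripper_force: 108.7
ee_pos: [630.1, 12.0, 106.8]
force: [-0.9, -0.0, 8.5]
gripper_force: 108.7
ee_pos: [630.1, 12.1, 106.4]
force: [-1.1, 1.4, 12.1]
gripper_force: 108.9
```

The rise to 12 N at z 106.4 matches the predicted flush height of 106.3. I'll relieve the push, open, and look.

To row units: 0.5 mm / 600 = 0.0008.

```bash
echo '0,0,0.0008,0,0,0
0,0,0.0008,0,0,0' | python3 -m jog|egrep 'ee_pos|force:'
echo '0,0,-0.0025,0,0,0
0,0,-0.0025,0,0,0' | python3 -m jog|egrep 'ee_pos|force:'
echo '0,0,0,0,0,0
0,0,0,0,0,0
0,0,0,0,0,0
0,0,0,0,0,0' | python3 -m jog 45|egrep 'ee_pos|force:|width'
echo '0,0,-0.025,0,0,0
0,0,-0.075,0,0,0
0,0,-0.1333,0,0,0
0,0,-0.1667,0,0,0
0,0,-0.1667,0,0,0' | python3 -m jog|egrep 't:|ee_pos|force:|width'
python3 - <<'E'
from h import *
W=camera("wrist");S=camera("scene")
u,v=map(int,proj(S,np.array([630,12,110]))); 
A=cv2.resize(W["color"][130:290,157:357,::-1],(500,400),interpolation=cv2.INTER_CUBIC)
B=cv2.resize(S["color"][v-60:v+40,u-37:u+38,::-1],(300,400),interpolation=cv2.INTER_CUBIC)
cv2.imwrite("pics/w5.png",np.hstack([A,B]))
print(u,v,proj(W,np.array([630,12,102])),proj(W,np.array([630,12,120])))
E
```

```text
ee_pos: [630.1, 12.1, 106.4]
force: [-3.5, 0.7, 14.4]
gripper_force: 109.2
ee_pos: [630.0, 12.0, 106.4]
force: [-1.1, 1.4, 7.8]
gripper_force: 108.3
ee_pos: [628.8, 10.8, 104.9]
force: [-0.8, -0.8, -1.1]
gripper_width: 45.0
gripper_force: 0.0
t: 21.3
ee_pos: [631.2, 10.5, 209.1]
eef_rot: [[0.983, 0.186, 0.007], [0.186, -0.983, -0.001], [0.007, 0.002, -1.0]]
force: [-0.1, 0.2, 0.5]
gripper_width: 45.2
gripper_force: 0.0
290 215 (np.float64(255.1633954999919), np.float64(199.25708446813866)) (np.float64(255.0259462404493), np.float64(205.6323641387175))
```

View pics/w5.png

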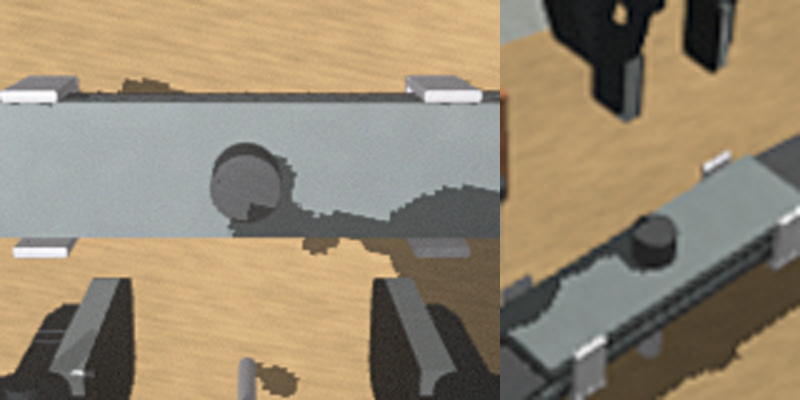

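The head sits flush on the top leaf (about (245,185) in the wrist crop), the shank tip shows below the main leaf in the scene view, and the gripper is clear. I'm handing it in.

```bash
echo '0,0,0,0,0,0
0,0,0,0,0,0' | python3 -m jog | head -1; python3 -c "
from cell import *
print(finish_job())"
```

```text
t: 21.6
the job is handed in; nothing more can be done
None
```

The centre bolt is through all four leaves with its head flush on the top leaf and the gripper clear; I handed the job in at about 21.6 s, with the downward push peaking at about 14 N and the other bolts, the tin and the filter left alone.

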